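# Show the mate the next cog, its stub and its nut

## Task

A workmate is assembling a sculpture from scrap cog wheels; show him the next part, by pointing straight down with the fingertips 2 to 5 cm above the middle of each thing and staying there for a good two seconds: first the largest loose cog wheel, then the bare stub on the wooden slab where it goes, then the wing nut that will hold it. Touch nothing at all, and lift the hand well clear between pointings so that it never comes down low over any of the other cogs, nuts or stubs. Finish with the hand raised at least 25 cm above the bench.

Things in the scene. Friction and masses are not known exactly. Their poses are not given: they have to be found in the camera images.
- big_gear_top (a point): The largest cog wheel (first to point at): a plain steel cog wheel lying flat and loose on the bench, 120 mm across the tooth tips, 12 mm thick with a 2 mm raised boss round its bore. This point: centre of the boss's top face, 14 mm above the bench, z up, turns with the wheel
- bare_stub_top (a point): The bare stub (second to point at): a threaded steel stub, 12 mm in diameter, 45 mm tall, standing fixed and with nothing on it on a round wooden slab (240 mm across, 30 mm thick, fixed to the bench). Three stubs stand 121 mm apart, 70 mm from the slab's middle; the other two carry small cog wheels. This point: centre of the stub's top end, 75 mm above the bench, z up
- wing_nut_top (a point): The wing nut (third to point at): plain steel, round body 24 mm across and 16 mm tall with two upright ears, about 56 mm from ear to ear (along its x axis), loose on the bench. This point: on its axis at its highest level, 29 mm above the bench, z up
- mid_gear_top (a point): Another wheel, not to be pointed at: a plain steel cog wheel lying flat and loose on the bench, 90 mm across the tooth tips, 12 mm thick with a 2 mm raised boss round its bore. This point: centre of the boss's top face, 14 mm above the bench, z up
- small_gear_top (a point): Another wheel, not to be pointed at: a plain steel cog wheel lying flat and loose on the bench, 65 mm across the tooth tips, 12 mm thick with a 2 mm raised boss round its bore. This point: centre of the boss's top face, 14 mm above the bench, z up
- hex_nut_top (a point): A plain steel hexagon nut, 32 mm across flats, not to be pointed at, loose on the bench. This point: on its axis at its highest level, 16 mm above the bench, z up
- cap_nut_top (a point): A steel cap nut with a domed top, 26 mm across flats, not to be pointed at, loose on the bench. This point: on its axis at its highest level, 26 mm above the bench, z up
- fitted_a_top (a point): A threaded steel stub, 45 mm tall, fixed in the wooden slab and already carrying a 64 mm cog wheel and a hexagon nut (an occupied place, not to be pointed at). This point: top end of the stub, 75 mm above the bench, z up
- fitted_b_top (a point): A threaded steel stub, 45 mm tall, fixed in the wooden slab and already carrying a 64 mm cog wheel and a hexagon nut (an occupied place, not to be pointed at). This point: top end of the stub, 75 mm above the bench, z up
- spanner: A steel spanner 190 mm long lying on the far part of the bench; origin at the middle of its underside. Only a bystander: leave it alone
- mug: A blue mug 80 mm across and 90 mm tall, to the left; origin at the centre of its underside. Only a bystander: leave it alone
- driver: A screwdriver 200 mm long lying on the far part of the bench; origin at its underside. Only a bystander: leave it alone
Mind the look-alikes: they are no part of the job. What is shaped like the part that bears wing_nut_top but purple or red is not meant.

How it is judged:
By the outcome, as a careful person would: the job done as asked, in the order asked, and still so for the second after the job is handed in, with the robot touching nothing.
It also fails if it takes over 54 s, if anything falls off the work surface, if the arm or the gripper's body presses on something with over 40 N, if the wrist force passes 120 N, or if a joint passes its speed limit or range.

## Robot

A 6-joint arm with a two-finger parallel gripper is mounted at the origin on the work surface. World frame = base frame: x ahead of the robot, y to its left, z up, the work surface at z = 0. Lengths are in m, angles in rad, forces in N, time in s.
With the tool pointing down it reaches from about 0.25 to 0.775 m from the base axis. Payload 4 kg.
Tool frame: the origin (TCP) lies between the finger pads, 19 mm behind the fingertips; this is the grasp point; z points along the fingers, y is the line along which they close (so a half turn about z gives the same grasp; the last joint's range is limited). The gripper opens to 94 mm and grips with 3 to 60 N. Pads are 16 mm wide; open, the fingers measure 119 mm over their backs; the gripper's body (75 mm by 177 mm) begins 78 mm behind the grasp point.
Start: joints at [-1.411, 0.087, 1.371, -0, 1.684, -0.103], TCP at [0.143, -0.531, 0.224] pointing down, gripper open.
Joint ranges: [-3.1, 3.1], [-0.76, 2.03], [0.27, 2.55], [-1.08, 4.22], [0.17, 2.65], [-2.57, 2.57]. Speed limits (rad/s): [2.79, 2.79, 3.14, 3.14, 3.14, 3.14].

## Interface

Orientations are given as [roll, pitch, yaw] about the fixed x, y, z axes, in that order (R = Rz(yaw) Ry(pitch) Rx(roll)).
In Python, from bench import robot, imaging gives the robot as it stands.
- The arm moves only by the shell command python3 -m pendant 'ROWS'. ROWS is JSON, a list of rows, each a list of 7 numbers: the shift along the world's x, y, z in cm, then the turn, a rotation vector about the world's x, y, z in degrees, then the opening, from 0 (shut) to 1 (fully open). In form: [[dx, dy, dz, ax, ay, az, jaw], ...]. A call has 1 to 8 rows; each row shifts and turns the commanded pose from where the row before left it; what a row does not reach is not made up. A row lasts 1/10 s, in which the tool goes at most 50 mm and 8.59 degrees, less where a joint would pass 70% of its speed; a pose out of reach is approached as far as the arm can. A call is refused whole if a number of a shift passes 5 or a number of a turn 8.59, either way. A call with a gripper value outside its range is refused whole. The fingers move at their own pace and stop on an object; the grip force is fixed at half the most. Time passes only in rows, so rows that do not move let the fingers close. It gives the time, the measured TCP pose, the force, the opening and the grip force at its end, in the units of the state.
- robot.get_obs(): the state, without advancing time (a new reading comes with each control period).
- imaging.snapshot(name): name is "side" or "top" or "wrist"; returns the picture (420x560x3 uint8, red, green, blue); there is no depth.
- imaging.camera_params(name): a dict with "camera_matrix" (3x3 intrinsics, pixels), "R" (3x3) and "t" (3): a world point X has camera coordinates R X + t. Camera axes: x right, y down, z forward; pixel columns grow to the right and rows downward; lengths in m; the calibration is good to about 2 mm. The wrist camera is an equidistant fisheye: a pixel r from the principal point sees the ray r / f radians off the axis. A picture is of the moment at which its call begins: read the wrist's pose just before it. camera_params takes no time and is no camera call; for the wrist camera it gives the pose at the moment of the call.
- robot.close_job(): hands the job in; it is judged then, once.
The state is a dict: "time": time; "joint_positions": joint angles; "qvel": joint speeds; "joint_torque": joint torques, N m; "tool_pos": TCP position; "ee_rot": TCP orientation; "wrist_force": force on the tool from outside, world axes, zero at the start; "wrist_torque": the same for the moment, N m; "width": finger opening in m; "finger_force": force on a finger pad.
Only numpy, scipy, OpenCV 4.12 (cv2) and the standard library are available. Lean on these libraries where they do the work, as an engineer would, in place of code of your own. Each camera call takes 0.05 s, during which the arm holds its last target. There are 200 camera calls.

## Working session

There is one attempt and no reset: what is moved stays moved. The work goes in short steps, Python scripts to look and compute and a shell command to move; the robot and the scene stay as the last step left them, time stands still between calls to the robot, and variables do not carry over. Pictures are saved under pics/ and viewed, at most 10 in all, crops included, and the job is handed in when it is done.

```bash
mkdir -p pics; python3 - <<'E'
from bench import robot, imaging
import cv2
for n in("top","side"):
    cv2.imwrite(f"pics/{n}0.png",cv2.resize(imaging.snapshot(n)[:,:,::-1],(800,600),interpolation=cv2.INTER_CUBIC))
    p=imaging.camera_params(n);print(n,p)
o=robot.get_obs();print(o["time"],o["tool_pos"],o["ee_rot"],o["width"])
E
```

```text
top {'camera_matrix': array([[459.55837189,   0.        , 274.6850378 ],
       [  0.        , 459.55837189, 209.77027834],
       [  0.        ,   0.        ,   1.        ]]), 'R': array([[ 0.02122071, -0.99970211, -0.01205692],
       [-0.99380855, -0.01977701, -0.10933181],
       [ 0.10906079,  0.01430237, -0.99393218]]), 't': array([0.07749886, 0.58750031, 1.2684355 ])}
side {'camera_matrix': array([[438.57418606,   0.        , 282.52818109],
       [  0.        , 438.57418606, 208.97848156],
       [  0.        ,   0.        ,   1.        ]]), 'R': array([[ 0.98769652, -0.15561161, -0.01551167],
       [-0.10819373, -0.60835037, -0.78625947],
       [ 0.11291457,  0.778264  , -0.61770174]]), 't': array([-0.5692477 ,  0.16321506,  0.93817068])}
0.1 [ 0.14280487 -0.53066048  0.22322552] [-3.13959302e+00 -2.11468398e-04  2.62783172e-01] 0.09408101144148828
```

View pics/top0.png

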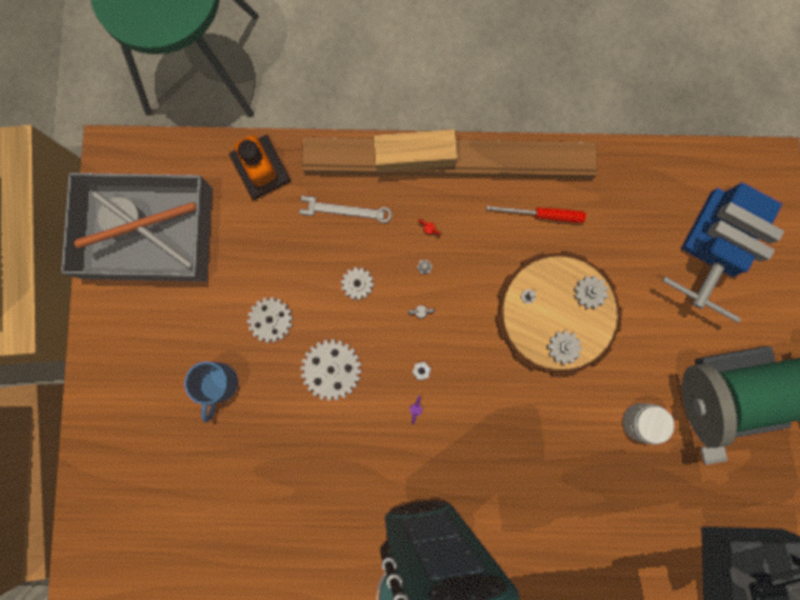

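View pics/side0.png

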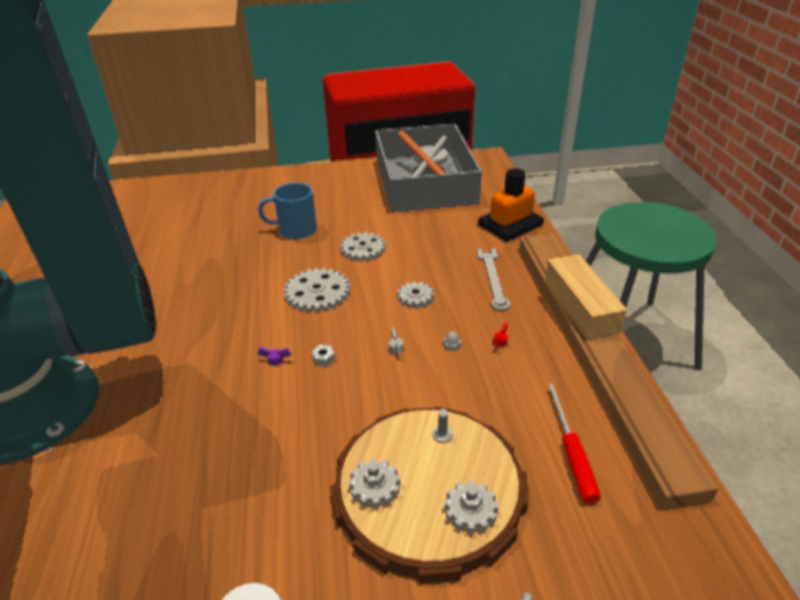

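The top view (800x600 scale) shows three loose wheels: (331,370) is the largest, with (270,320) and (357,283) smaller. There are three wing-nut shapes: grey (421,312), which is plain steel and the one meant, plus purple (416,410) and red (429,228), which are look-alikes. The stubs are (528,296), which is bare, and (590,292) and (565,347), which carry cogs. The side view shows the bare stub's top at about (443,412). Next I measure them and make a confirming crop.

```bash
cat > h.py <<'E'
import numpy as np
from bench import imaging
def ray(n,u,v):
    p=imaging.camera_params(n);R,t=p["R"],p["t"]
    d=R.T@np.linalg.solve(p["camera_matrix"],[u,v,1.]);return -R.T@t,d
def plane(n,u,v,z):
    c,d=ray(n,u,v);return c+d*(z-c[2])/d[2]
def proj(n,X):
    p=imaging.camera_params(n);q=p["camera_matrix"]@(p["R"]@X+p["t"]);return q[:2]/q[2]
E
python3 - <<'E'
from h import *
import cv2
im={n:imaging.snapshot(n) for n in("top","side")}
m={n:((lambda h:(((h[...,1]<75)&(h[...,2]>70))*255).astype('uint8'))(cv2.cvtColor(i,cv2.COLOR_RGB2HSV))) for n,i in im.items()}
for n,box,zz in(("top",(160,135,440,275),.012),("side",(190,155,370,380),.012)):
    c,_=cv2.findContours(m[n],cv2.RETR_EXTERNAL,cv2.CHAIN_APPROX_NONE)
    for k in c:
        (u,v),r=cv2.minEnclosingCircle(k);M=cv2.moments(k)
        if len(k)<8 or M['m00']<6 or not(box[0]<u<box[2] and box[1]<v<box[3]):continue
        P=plane(n,u,v,zz);C=plane(n,M['m10']/M['m00'],M['m01']/M['m00'],zz);Q=plane(n,u+r,v,zz)
        print(n,np.round([u,v,r],1),'circ',P[:2].round(4),'cen',C[:2].round(4),'diam mm',round(2000*np.linalg.norm(P-Q)),cv2.boundingRect(k))
a=cv2.resize(im["top"][180:290,200:310],(400,400),interpolation=cv2.INTER_CUBIC)
b=cv2.resize(im["top"][180:260,340:420],(400,400),interpolation=cv2.INTER_CUBIC)
cv2.imwrite("pics/crop1.png",np.hstack([a,b])[:,:,::-1])
s=cv2.resize(im["side"][275:325,280:340],(600,500),interpolation=cv2.INTER_CUBIC)
cv2.imwrite("pics/crop2.png",s[:,:,::-1])
E
```

```text
top [294.5 259.5   6.4] circ [0.4471 0.0306] cen [0.4475 0.0303] diam mm 36 (289, 254, 12, 12)
top [231.4 258.5  20.9] circ [0.4462 0.21  ] cen [0.4459 0.2099] diam mm 119 (211, 238, 42, 42)
top [394.9 242.9  11.3] circ [ 0.5    -0.2542] cen [ 0.4997 -0.2541] diam mm 64 (384, 232, 23, 23)
top [294.5 217.5   8.5] circ [0.5669 0.0325] cen [0.566  0.0336] diam mm 49 (286, 214, 18, 9)
top [188.5 223.5  15.6] circ [0.5434 0.3366] cen [0.5431 0.3363] diam mm 90 (173, 209, 32, 31)
top [369.5 207.    4.9] circ [ 0.6015 -0.1822] cen [ 0.6016 -0.182 ] diam mm 28 (365, 203, 10, 9)
top [413.1 204.1  11.3] circ [ 0.6123 -0.3071] cen [ 0.612  -0.3077] diam mm 65 (403, 194, 22, 22)
top [249.6 197.9  11.1] circ [0.621  0.1628] cen [0.6206 0.1627] diam mm 64 (239, 187, 22, 23)
top [296.5 186.5   4.7] circ [0.657  0.0282] cen [0.6577 0.0276] diam mm 27 (292, 182, 10, 10)
top [357.5 147.   16.6] circ [ 0.7768 -0.1475] cen [ 0.7771 -0.1486] diam mm 97 (341, 145, 34, 5)
top [241.7 145.6  31.9] circ [0.7748 0.1902] cen [0.7708 0.1884] diam mm 187 (210, 137, 64, 19)
side [329.2 354.2  18.9] circ [ 0.6163 -
[... 330 characters left out ...]
diam mm 14 (307, 286, 6, 8)
side [225.9 248.2   7.6] circ [0.4497 0.0256] cen [0.45   0.0258] diam mm 35 (219, 241, 15, 15)
side [315.8 238.5   5.9] circ [0.6587 0.0225] cen [0.6589 0.0222] diam mm 28 (311, 233, 11, 12)
side [276.  238.9   8.2] circ [0.5669 0.0371] cen [0.5675 0.0312] diam mm 38 (273, 231, 9, 17)
side [290.5 206.   11.9] circ [0.6215 0.1548] cen [0.6216 0.1552] diam mm 61 (279, 198, 24, 17)
side [221.4 202.9  22.6] circ [0.4476 0.199 ] cen [0.4476 0.2005] diam mm 118 (199, 188, 46, 30)
side [344.  195.5  22.8] circ [0.7677 0.1745] cen [0.7709 0.1702] diam mm 119 (334, 174, 23, 43)
side [253.5 172.   14.8] circ [0.5447 0.3289] cen [0.5448 0.3275] diam mm 84 (239, 163, 30, 19)
```

View pics/crop1.png

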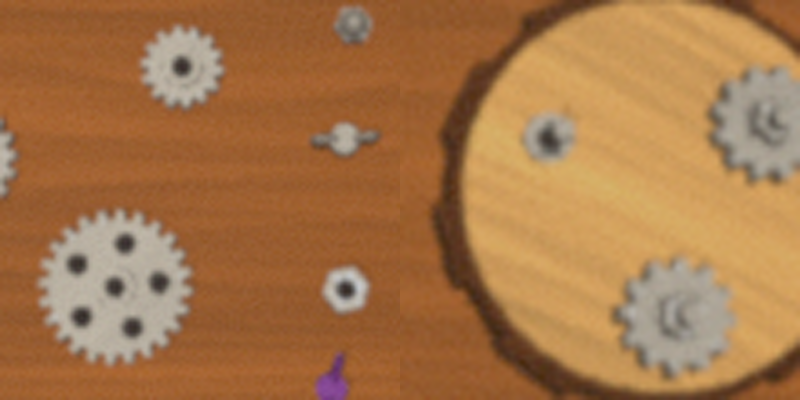

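View pics/crop2.png

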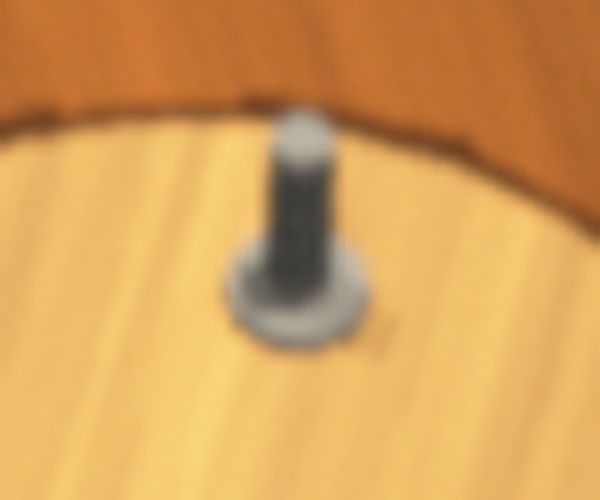

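The crops confirm the steel wing nut at (294.5,217.5) raw pixels, the 119 mm wheel at (231.4,258.5), and the stub with a bare thread, whose top is at side raw (310.3,289).

```bash
python3 - <<'E'
from h import *
T=lambda u,v,z:plane("top",u,v,z).round(4)
S=lambda u,v,z:plane("side",u,v,z).round(4)
print("gear",T(231.4,258.5,.012),S(221.6,203.0,.01))
print("wing body/ears",T(294.7,217.8,.016),T(294.5,217.5,.025),S(276,240,.016))
print("stub: collar top",T(369.5,207,.034),"collar side",S(309.6,303.5,.034),"tip side",S(310.3,289,.075))
c,d=ray("side",310.3,289);c2,d2=ray("top",369.9,207.3)
A=np.c_[d,-d2];s=np.linalg.lstsq(A,c2-c,rcond=None)[0];print("tri",c+d*s[0],c2+d2*s[1])
a=T(394.9,242.9,.045);b=T(413.1,204.1,.045);k=T(369.5,207,.034);print(a,b,[np.linalg.norm((x-y)[:2]).round(4) for x,y in((a,b),(a,k),(b,k))])
E
```

```text
gear [0.4461 0.2101 0.012 ] [0.448  0.2012 0.01  ]
wing body/ears [0.5656 0.0321 0.016 ] [0.5657 0.0329 0.025 ] [0.5659 0.029  0.016 ]
stub: collar top [ 0.5988 -0.1779  0.034 ] collar side [ 0.601  -0.1815  0.034 ] tip side [ 0.6015 -0.1812  0.075 ]
tri [ 0.60322412 -0.1737451   0.06638662] [ 0.59428052 -0.17302511  0.06518035]
[ 0.4986 -0.2459  0.045 ] [ 0.6081 -0.2975  0.045 ] [np.float64(0.121), np.float64(0.1211), np.float64(0.12)]
```

```bash
python3 -m pendant '[[0,0,3,0,0,0,0],[0,0,4,0,0,0,0],[0,0,4,0,0,0,0],[0,0,3,0,0,0,0],[1.4,3.4,0,0,0,0,0],[1.4,3.4,0,0,0,0,0],[1.4,3.4,0,0,0,0,0],[1.4,3.4,0,0,0,0,0]]'
python3 -m pendant '[[1.4,3.4,0,0,0,0,0],[1.4,3.4,0,0,0,0,0],[1.4,3.4,0,0,0,0,0],[1.4,3.4,0,0,0,0,0],[1.4,3.4,0,0,0,0,0],[1.4,3.4,0,0,0,0,0],[1.4,3.4,0,0,0,0,0],[1.4,3.4,0,0,0,0,0]]'
```

```text
time: 1.0
tool_pos: [0.1992, -0.3938, 0.364]
ee_rot: [-3.141, -0.0, 0.262]
wrist_force: [0.3, -0.5, 1.1]
width: 0.0334
finger_force: 0.0
time: 1.8
tool_pos: [0.311, -0.1216, 0.3643]
ee_rot: [3.141, -0.0, 0.262]
wrist_force: [0.2, 0.2, 0.6]
width: 0.0006
finger_force: 0.0
```

```bash
python3 -m pendant '[[1.35,3.3,0,0,0,0,0],[1.35,3.3,0,0,0,0,0],[1.35,3.3,0,0,0,0,0],[1.35,3.3,0,0,0,0,0],[1.35,3.3,0,0,0,0,0],[1.35,3.3,0,0,0,0,0],[1.35,3.3,0,0,0,0,0],[1.35,3.3,0,0,0,0,0]]'
python3 -m pendant '[[1.35,3.3,0,0,0,0,0],[1.35,3.3,0,0,0,0,0],[0,0,0,0,0,0,0],[0,0,0,0,0,0,0],[0,0,0,0,0,0,0]]'
```

```text
time: 2.6
tool_pos: [0.419, 0.1424, 0.3642]
ee_rot: [3.141, 0.0, 0.263]
wrist_force: [0.1, -0.9, 0.7]
width: 0.0005
finger_force: 0.0
time: 3.1
tool_pos: [0.4456, 0.2061, 0.3645]
ee_rot: [3.141, -0.0, 0.262]
wrist_force: [0.2, -1.2, 0.1]
width: 0.0005
finger_force: 0.0
```

```bash
python3 -m pendant '[[0,0.2,-4,0,0,0,0],[0,0,-4,0,0,0,0],[0,0,-4,0,0,0,0],[0,0,-4,0,0,0,0],[0,0,-4,0,0,0,0],[0,0,-2,0,0,0,0],[0,0,0,0,0,0,0],[0,0,0,0,0,0,0]]'
python3 - <<'E'
from h import *
from bench import robot
import cv2
print(robot.get_obs()["tool_pos"])
w=imaging.snapshot("wrist");s=imaging.snapshot("side")
cv2.imwrite("pics/w1.png",np.hstack([cv2.resize(w,(400,300)),cv2.resize(s,(400,300))])[:,:,::-1])
E
```

```text
time: 3.9
tool_pos: [0.4462, 0.2081, 0.1455]
ee_rot: [3.141, -0.001, 0.261]
wrist_force: [0.1, 0.2, -0.0]
width: 0.0007
finger_force: 0.0
[0.44622305 0.20813201 0.14546015]
```

View pics/w1.png

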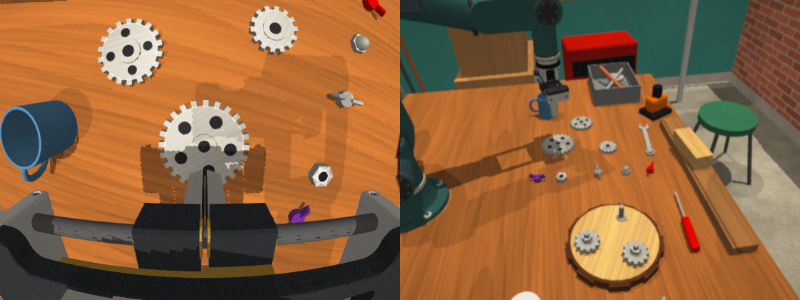

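The wrist view shows the fingers centred over the wheel, whose bore is at about (204,146) in the half picture. I check this with a fisheye ray and go down.

```bash
python3 - <<'E'
from h import *
p=imaging.camera_params("wrist");K=p["camera_matrix"]
for u,v,z in((204,146,.014),(345,98.5,.016)):
    x=np.array([u*1.4-K[0,2],v*1.4-K[1,2]]);r=np.hypot(*x);th=r/K[0,0]
    d=p["R"].T@np.r_[x/r*np.sin(th),np.cos(th)];c=-p["R"].T@p["t"];print(c+d*(z-c[2])/d[2])
E
python3 -m pendant '[[0,0,-3,0,0,0,0],[0,0,-3,0,0,0,0],[0,0,-1.7,0,0,0,0],[0,0,0,0,0,0,0],[0,0,0,0,0,0,0],[0,0,0,0,0,0,0]]'
```

```text
[0.44676123 0.20971257 0.014     ]
[0.56708128 0.03432649 0.016     ]
time: 4.6
tool_pos: [0.4475, 0.2094, 0.0698]
ee_rot: [-3.141, -0.005, 0.263]
wrist_force: [0.1, 0.4, -0.1]
width: 0.0006
finger_force: 0.0
```

Tips are 3.7 cm above the boss and centred. I hold for about 2.8 s.

```bash
Z='no'; 
python3 -m pendant '[[0,0,0,0,0,0,0],[0,0,0,0,0,0,0],[0,0,0,0,0,0,0],[0,0,0,0,0,0,0],[0,0,0,0,0,0,0],[0,0,0,0,0,0,0],[0,0,0,0,0,0,0],[0,0,0,0,0,0,0]]' >/dev/null
python3 -m pendant '[[0,0,0,0,0,0,0],[0,0,0,0,0,0,0],[0,0,0,0,0,0,0],[0,0,0,0,0,0,0],[0,0,0,0,0,0,0],[0,0,0,0,0,0,0],[0,0,0,0,0,0,0],[0,0,0,0,0,0,0]]' >/dev/null
python3 -m pendant '[[0,0,0,0,0,0,0],[0,0,0,0,0,0,0],[0,0,0,0,0,0,0],[0,0,0,0,0,0,0],[0,0,0,0,0,0,0],[0,0,0,0,0,0,0],[0,0,0,0,0,0,0],[0,0,0,0,0,0,0]]'
python3 -m pendant '[[0,0,0,0,0,0,0],[0,0,0,0,0,0,0],[0,0,0,0,0,0,0],[0,0,0,0,0,0,0]]'
```

```text
time: 7.0
tool_pos: [0.4459, 0.2089, 0.0673]
ee_rot: [3.142, -0.0, 0.263]
wrist_force: [0.7, -0.7, -0.0]
width: 0.0009
finger_force: 0.0
time: 7.4
tool_pos: [0.4459, 0.2089, 0.0673]
ee_rot: [3.141, 0.0, 0.263]
wrist_force: [-0.3, 0.7, -0.3]
width: 0.0004
finger_force: 0.0
```

```bash
python3 -m pendant '[[0,0,3,0,0,0,0],[0,0,4,0,0,0,0],[0,0,5,0,0,0,0],[0,0,5,0,0,0,0],[0,0,5,0,0,0,0],[0,0,4,0,0,0,0],[0,0,3,0,0,0,0],[0,0,0,0,0,0,0]]'
```

```text
time: 8.2
tool_pos: [0.4471, 0.2093, 0.3631]
ee_rot: [-3.141, -0.011, 0.263]
wrist_force: [-0.5, 1.1, 0.1]
width: 0.0005
finger_force: 0.0
```

```bash
python3 -m pendant '[[1.4,-3.5,0,0,0,0,0],[1.4,-3.5,0,0,0,0,0],[1.4,-3.5,0,0,0,0,0],[1.4,-3.5,0,0,0,0,0],[1.4,-3.5,0,0,0,0,0],[1.4,-3.5,0,0,0,0,0],[1.4,-3.5,0,0,0,0,0],[1.4,-3.5,0,0,0,0,0]]'
python3 -m pendant '[[1.4,-3.5,0,0,0,0,0],[1.4,-3.5,0,0,0,0,0],[1.4,-3.8,0,0,0,0,0],[0,0,0,0,0,0,0],[0,0,-4,0,0,0,0],[0,0,-4,0,0,0,0],[0,0,-2,0,0,0,0],[0,0,0,0,0,0,0]]'
python3 - <<'E'
from h import *
import cv2
cv2.imwrite("pics/w2.png",imaging.snapshot("wrist")[:,:,::-1])
E
```

```text
time: 9.0
tool_pos: [0.5579, -0.0726, 0.3554]
ee_rot: [-3.14, 0.002, 0.263]
wrist_force: [0.7, -0.0, -0.1]
width: 0.0002
finger_force: 0.0
time: 9.8
tool_pos: [0.5976, -0.1775, 0.2512]
ee_rot: [-3.135, 0.009, 0.263]
wrist_force: [0.4, -0.4, 0.3]
width: 0.0003
finger_force: 0.0
```

View pics/w2.png

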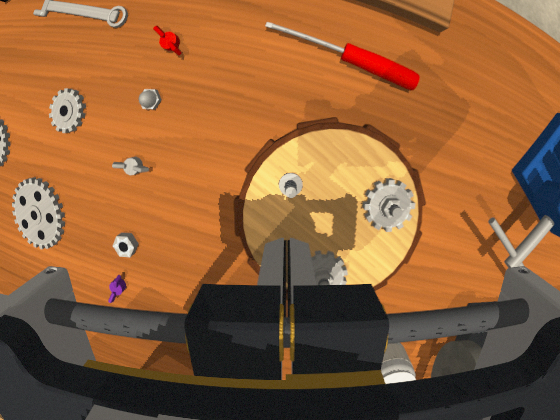

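The wrist view shows the bare stub ahead of the fingers, with its collar at (290,184) and its tip near (292,194). A fitted cog at (388,206) is clear of the path. I check by projecting the estimate.

```bash
python3 - <<'E'
from h import *
from bench import robot
p=imaging.camera_params("wrist");K=p["camera_matrix"]
print(robot.get_obs()["tool_pos"])
for u,v,z in((290,184,.034),(292,194,.075),(131,166,.018)):
    x=np.array([u-K[0,2],v-K[1,2]]);r=np.hypot(*x);th=r/K[0,0]
    d=p["R"].T@np.r_[x/r*np.sin(th),np.cos(th)];c=-p["R"].T@p["t"];print(c+d*(z-c[2])/d[2])
E
```

```text
[ 0.59864287 -0.17798642  0.25445078]
[ 0.6004788  -0.18091755  0.034     ]
[ 0.59807429 -0.1834874   0.075     ]
[0.56836528 0.02948575 0.018     ]
```

```bash
python3 -m pendant '[[0.1,-0.2,-3,0,0,0,0],[0,0,-4,0,0,0,0],[0,0,-3,0,0,0,0],[0,0,-1.7,0,0,0,0],[0,0,-0.7,0,0,0,0],[0,0,0,0,0,0,0],[0,0,0,0,0,0,0],[0,0,0,0,0,0,0]]'
```

```text
time: 10.65
tool_pos: [0.602, -0.1815, 0.1358]
ee_rot: [3.139, -0.003, 0.263]
wrist_force: [-0.7, -0.2, 0.6]
width: 0.0006
finger_force: 0.0
```

```bash

python3 -m pendant '[[0,0,0,0,0,0,0],[0,0,0,0,0,0,0],[0,0,0,0,0,0,0],[0,0,0,0,0,0,0],[0,0,0,0,0,0,0],[0,0,0,0,0,0,0],[0,0,0,0,0,0,0],[0,0,0,0,0,0,0]]'
```

```text
time: 11.45
tool_pos: [0.6008, -0.1811, 0.1332]
ee_rot: [3.142, 0.0, 0.263]
wrist_force: [-0.5, 0.5, 0.1]
width: 0.0005
finger_force: 0.0
```

```bash

python3 -m pendant '[[0,0,0,0,0,0,0],[0,0,0,0,0,0,0],[0,0,0,0,0,0,0],[0,0,0,0,0,0,0],[0,0,0,0,0,0,0],[0,0,0,0,0,0,0],[0,0,0,0,0,0,0],[0,0,0,0,0,0,0]]' >/dev/null
python3 -m pendant '[[0,0,0,0,0,0,0],[0,0,0,0,0,0,0],[0,0,0,0,0,0,0],[0,0,0,0,0,0,0],[0,0,0,0,0,0,0],[0,0,0,0,0,0,0],[0,0,0,0,0,0,0],[0,0,0,0,0,0,0]]'
python3 -m pendant '[[0,0,0,0,0,0,0],[0,0,0,0,0,0,0],[0,0,0,0,0,0,0],[0,0,0,0,0,0,0],[0,0,0,0,0,0,0]]' >/dev/null
python3 -m pendant '[[0,0,3,0,0,0,0],[0,0,4,0,0,0,0],[0,0,4,0,0,0,0],[0,0,4,0,0,0,0],[0,0,4,0,0,0,0],[0,0,3,0,0,0,0],[0,0,0,0,0,0,0]]'
```

```text
time: 13.05
tool_pos: [0.6009, -0.1811, 0.1333]
ee_rot: [3.141, 0.0, 0.263]
wrist_force: [0.7, -0.2, -0.0]
width: 0.0004
finger_force: 0.0
time: 14.25
tool_pos: [0.6019, -0.1815, 0.3599]
ee_rot: [3.135, -0.009, 0.263]
wrist_force: [-0.3, -0.3, 0.7]
width: 0.0006
finger_force: 0.0
```

```bash
python3 -m pendant '[[-0.6,3.5,0,0,0,0,0],[-0.6,3.6,0,0,0,0,0],[-0.6,3.6,0,0,0,0,0],[-0.6,3.6,0,0,0,0,0],[-0.5,3.5,0,0,0,0,0],[-0.5,3.5,0,0,0,0,0],[0,0,0,0,0,0,0],[0,0,0,0,0,0,0]]'
python3 -m pendant '[[0,0,-4,0,0,0,0],[0,0,-4,0,0,0,0],[0,0,-4,0,0,0,0],[0,0,-4,0,0,0,0],[0,0,0,0,0,0,0],[0,0,0,0,0,0,0],[0,0,0,0,0,0,0]]'
python3 - <<'E'
from h import *
import cv2
cv2.imwrite("pics/w3.png",imaging.snapshot("wrist")[:,:,::-1])
E
```

```text
time: 15.05
tool_pos: [0.5665, 0.0323, 0.3519]
ee_rot: [3.142, 0.002, 0.264]
wrist_force: [-0.9, -0.1, -0.3]
width: 0.0006
finger_force: 0.0
time: 15.75
tool_pos: [0.5686, 0.0311, 0.1965]
ee_rot: [3.14, -0.005, 0.262]
wrist_force: [0.4, 0.5, 0.4]
width: 0.0006
finger_force: 0.0
```

View pics/w3.png

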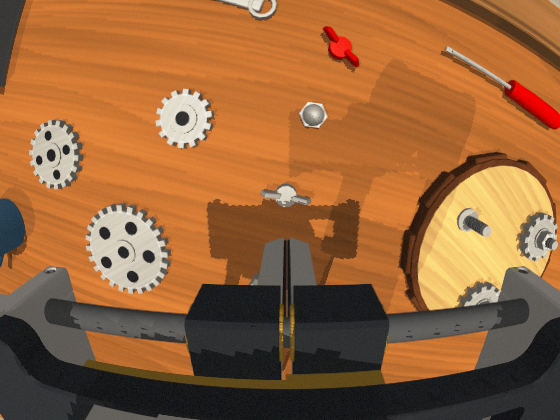

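The wrist view shows the steel wing nut at (286,195), straight ahead under the fingertips.

```bash
python3 - <<'E'
from h import *
from bench import robot
p=imaging.camera_params("wrist");K=p["camera_matrix"]
print(robot.get_obs()["tool_pos"])
for u,v,z in((286,195,.018),):
    x=np.array([u-K[0,2],v-K[1,2]]);r=np.hypot(*x);th=r/K[0,0]
    d=p["R"].T@np.r_[x/r*np.sin(th),np.cos(th)];c=-p["R"].T@p["t"];print(c+d*(z-c[2])/d[2])
E
python3 -m pendant '[[0,0,-3,0,0,0,0],[0,0,-4,0,0,0,0],[0,0,-2.5,0,0,0,0],[0,0,-1.1,0,0,0,0],[0,0,0,0,0,0,0],[0,0,0,0,0,0,0],[0,0,0,0,0,0,0],[0,0,0,0,0,0,0]]'
```

```text
[0.56879651 0.03125194 0.19693601]
[0.56767826 0.03125883 0.018     ]
time: 16.6
tool_pos: [0.5681, 0.0318, 0.0894]
ee_rot: [3.14, -0.004, 0.263]
wrist_force: [-0.3, 0.3, 0.0]
width: 0.0006
finger_force: 0.0
```

```bash

python3 -m pendant '[[0,0,-0.4,0,0,0,0],[0,0,0,0,0,0,0],[0,0,0,0,0,0,0],[0,0,0,0,0,0,0],[0,0,0,0,0,0,0],[0,0,0,0,0,0,0],[0,0,0,0,0,0,0],[0,0,0,0,0,0,0]]'
python3 -m pendant '[[0,0,0,0,0,0,0],[0,0,0,0,0,0,0],[0,0,0,0,0,0,0],[0,0,0,0,0,0,0],[0,0,0,0,0,0,0],[0,0,0,0,0,0,0],[0,0,0,0,0,0,0],[0,0,0,0,0,0,0]]' >/dev/null
python3 -m pendant '[[0,0,0,0,0,0,0],[0,0,0,0,0,0,0],[0,0,0,0,0,0,0],[0,0,0,0,0,0,0],[0,0,0,0,0,0,0],[0,0,0,0,0,0,0],[0,0,0,0,0,0,0],[0,0,0,0,0,0,0]]'
python3 -m pendant '[[0,0,0,0,0,0,0],[0,0,0,0,0,0,0],[0,0,0,0,0,0,0],[0,0,0,0,0,0,0],[0,0,0,0,0,0,0]]' >/dev/null
python3 -m pendant '[[0,0,3,0,0,0,0],[0,0,4,0,0,0,0],[0,0,5,0,0,0,0],[0,0,5,0,0,0,0],[0,0,5,0,0,0,0],[0,0,4,0,0,0,0],[0,0,3,0,0,0,0],[0,0,0,0,0,0,0]]'
python3 -m pendant '[[0,0,0,0,0,0,0],[0,0,0,0,0,0,0],[0,0,0,0,0,0,0],[0,0,0,0,0,0,0],[0,0,0,0,0,0,0]]'
```

```text
time: 17.4
tool_pos: [0.5669, 0.0319, 0.0833]
ee_rot: [3.142, 0.0, 0.263]
wrist_force: [-0.1, 0.1, -0.5]
width: 0.0001
finger_force: 0.0
time: 19.0
tool_pos: [0.5669, 0.0319, 0.0833]
ee_rot: [3.141, 0.0, 0.263]
wrist_force: [-0.1, 0.2, 0.3]
width: 0.0004
finger_force: 0.0
time: 20.3
tool_pos: [0.5679, 0.0318, 0.3796]
ee_rot: [3.138, -0.011, 0.263]
wrist_force: [-0.1, -0.5, -0.2]
width: 0.0003
finger_force: 0.0
time: 20.8
tool_pos: [0.5667, 0.0319, 0.3723]
ee_rot: [-3.141, 0.002, 0.263]
wrist_force: [-0.2, 0.5, 0.2]
width: 0.0
finger_force: 0.0
```

Fingertips are at 35 cm and still.

```bash
python3 -c "
from bench import robot
print(robot.close_job())"
```

```text
the job is handed in; nothing more can be done
None
```

I pointed at the largest cog wheel, the bare stub and the steel wing nut, in that order, each for over 2 s with the fingertips about 3.5–4 cm above its middle; the force readings showed no contact, the hand finished with the fingertips about 35 cm above the bench, and I handed the job in at about 21 s, with no verdict returned.

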